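# Set the bench photometer and hold its click lever

## Robot

A 6-joint arm with a two-finger parallel gripper is mounted at the origin on the work surface. World frame = base frame: x ahead of the robot, y to its left, z up, the work surface at z = 0. Lengths are in mm, angles in rad, forces in N, time in s.
With the tool pointing down it reaches from about 350 to 925 mm from the base axis. Payload 6.4 kg.
Tool frame: the origin (TCP) lies on the centre line of the jaws, within the pads' length; the fingertips stand 8 mm ahead of it and the grasp point (between the pads) lies 11 mm behind it (manip.nose_length is the distance from the TCP to the fingertips, in mm); z points along the fingers, y is the line along which they close (so a half turn about z gives the same grasp; the last joint's range is limited). The gripper opens to 85 mm and grips with 20 to 120 N. Pads are 22 mm wide; open, the fingers measure 114 mm over their backs; the gripper's body (76 mm by 85 mm) begins 54 mm behind the grasp point. The pads swing forward as they close: fully open they stand 13 mm farther back than shut.
Start: joints at [1.028, 0.245, 1.558, -0, 1.339, -0.174], TCP at [234.32, 606.307, 211.39] pointing down, gripper open.
Joint ranges: [-3.13, 3.13], [-1.02, 2.26], [0.13, 2.54], [-0.95, 4.09], [0.21, 2.88], [-2.74, 2.74]. Speed limits (rad/s): [2.57, 2.57, 3.14, 3.14, 3.14, 3.14].

## Interface

Orientations are given as a unit quaternion [w, x, y, z].
In Python, from bench import manip gives the robot as it stands.
- The arm moves only by the shell command python3 -m creep 'ROWS' [FORCE]. ROWS is JSON, a list of rows, each an object of numbers: "wx", "wy", "wz": the turn, a rotation vector about the tool's x, y, z in degrees; "x", "y", "z": the shift along the tool's x, y, z in cm; "gripper": the finger opening in cm, from 0 to 8.54. A call has exactly 5 rows; each row shifts and turns the commanded pose from where the row before left it, along the tool's axes as they then stand; what a row does not reach is not made up. A row lasts 1/12 s, in which the tool goes at most 41.7 mm and 7.16 degrees, less where a joint would pass 70% of its speed; a pose out of reach is approached as far as the arm can. A call is refused whole if a number of a shift passes 4.17 or a number of a turn 7.16, either way. A call with a gripper value outside its range is refused whole. The fingers move at their own pace and stop on an object; FORCE is the grip in N (left out, the last holds). Time passes only in rows, so rows that do not move let the fingers close, or fill a call up. It gives the time, the measured TCP pose, the force, the opening and the grip force at its end, in the units of the state.
- manip.get_obs(): the state, without advancing time (a new reading comes with each control period).
- manip.capture(name): name is "scene" or "top" or "wrist"; returns (picture, depth): 400x640x3 uint8, red, green, blue; 400x640 float32, mm along the optical axis (not along the pixel's ray), 0 where there is no reading.
- manip.camera_info(name): a dict with "fx", "fy", "cx", "cy" (pixels), "R" (3x3) and "t" (3): a world point X has camera coordinates R X + t. Camera axes: x right, y down, z forward; pixel columns grow to the right and rows downward; lengths in mm; the calibration is good to about 2 mm. A picture is of the moment at which its call begins: read the wrist's pose just before it. camera_info takes no time and is no camera call; for the wrist camera it gives the pose at the moment of the call.
- manip.hand_in(): hands the job in; it is judged then, once.
The state is a dict: "time_s": time; "joints": joint angles; "joint_velocities": joint speeds; "joint_efforts": joint torques, N m; "tool_pos": TCP position; "tool_rot": TCP orientation; "ft_force": force on the tool from outside, world axes, zero at the start; "ft_torque": the same for the moment, N m; "grip_width": opening from 0.0 (shut) to 1.0 (fully open); "gripper_force": force on a finger pad.
Only numpy, scipy, OpenCV 4.12 (cv2) and the standard library are available. Lean on these libraries where they do the work, as an engineer would, in place of code of your own. Each camera call takes 0.05 s, during which the arm holds its last target. There are 200 camera calls.

## Task

Get the photometer ready for a reading: turn the black filter knob until its white pointer stands at the red dot, then swing the lever with the blue handle forward from its rest by four clicks and no further. The lever springs back when let go, so finish while still holding it in place at the fourth click. Leave the vials, bottle, jar, carton, tube rack and brush pot where they stand.

Things in the scene. Friction and masses are not known exactly. Their poses are not given: they have to be found in the camera images.
- photometer: white bench instrument, 240 (x) x 360 (y) x 90 mm high, fixed to the bench; origin at the centre of its underside, x points to its back (away from the robot), y to its left, z up. Its flat top (z = 90 mm) carries the knob at (-20, 100) mm and the lever's pivot at (50, -90) mm.
- filter_knob (a joint): black filter knob on the photometer's top: a disc 54 mm across, 10 mm high, with a grip bar on it 46 mm long, 13 mm wide, from 8 to 34 mm above the photometer's top. Angle in rad, growing clockwise seen from above, range 0 to 2.6; friction of 0.05 N m holds it where it is left. It starts between 0.1 and 0.4, and the red dot lies 0.7 to 1.4 rad further clockwise.
- knob_center (a point): point on the knob's axis inside the grip bar, 22 mm above the photometer's top; its x axis runs along the bar towards the pointer, z up
- knob_pointer (a point): white pointer nub at one end of the knob's bar, 28 mm from the knob's axis, 10 mm above the photometer's top; its x axis points outward from the knob's axis
- red_dot (a point): red dot, 9 mm across, on the flat aluminium ring (30 to 44 mm radius, 4 mm high) around the knob; 37 mm from the knob's axis, 5 mm above the photometer's top. The ring is fixed for the run; blue and green dots on it, 60 degrees to either side, are not wanted.
- sample_lever (a joint): swing angle of the steel click lever about its upright pivot, rad; 0 at rest, grows counter-clockwise seen from above (from the photometer's middle past the front towards its right side), up to 1.35. One click every 0.22 rad: the n-th click seats at 0.22 n, the fourth at 0.88. The return spring (0.36 N m at rest, 0.5 at the fourth click: 4 to 5 N at the handle) drives it back to 0 when let go.
- lever_handle (a point): point on the axis of the lever's blue round upright handle, 18 mm across, rising from 23 to 66 mm above the photometer's top, 100 mm from the pivot; this point is 45 mm above the photometer's top. Its x axis points outward from the pivot, its y axis in the direction of growing swing, z up.
- lever_pivot (a point): point on the lever's upright pivot axis, at the same height as lever_handle; the hub is 32 mm across. Under the lever a sprung ball climbs over an arc of brass pins: it adds up to 3 N to the push at the handle as it leaves a seat and takes up to 3 N off just before the next, so a dip and then a sharp rise in the push marks each click
- amber_vial: capped amber glass sample vial, 30 mm across, 46 mm high, standing on the back of the photometer's top; origin at its underside
- green_vial: capped green glass sample vial, 30 mm across, 46 mm high, standing on the back left of the photometer's top; origin at its underside
- reagent_bottle: brown reagent bottle, 70 mm across, 150 mm high, on the bench left of the photometer; origin at its underside
- wide_jar: clear wide jar with white lid, 90 mm across, 120 mm high, on the bench to the right; origin at its underside
- filter_carton: blue carton, 70 x 140 x 80 mm high, on the bench to the right of the photometer; origin at its underside
- tube_rack: white test-tube rack with two rows of glass tubes, 90 x 260 mm, 150 mm high, on the bench to the left; origin at its underside
- brush_pot: blue ceramic pot of brushes, 76 mm across, 210 mm high with the brushes, on the bench to the right; origin at its underside

How it is judged:
By the outcome, as a careful person would: the job done as asked, in the order asked, and still so for the second after the job is handed in, while the arm keeps its last pose, push and grip.
It also fails if it takes over 67 s, if anything falls off the work surface, if the arm or the gripper's body presses on something with over 40 N, if the wrist force passes 120 N, or if a joint passes its speed limit or range.

## Working session

There is one attempt and no reset: what is moved stays moved. The work goes in short steps, Python scripts to look and compute and a shell command to move; the robot and the scene stay as the last step left them, time stands still between calls to the robot, and variables do not carry over. Pictures are saved under pics/ and viewed, at most 10 in all, crops included, and the job is handed in when it is done.

```bash
mkdir -p pics; ls; cat > h.py <<'E'
import numpy as np,cv2,sys
from bench import manip
def cap(n):
    ci=manip.camera_info(n); p,d=manip.capture(n); return p,d,ci
def ray(ci,u,v,z):
    R=np.array(ci["R"]);t=np.array(ci["t"]);c=-R.T@t
    w=R.T@np.array([(u-ci["cx"])/ci["fx"],(v-ci["cy"])/ci["fy"],1]); return c+w*(z-c[2])/w[2]
def pts(ci,d):
    v,u=np.indices(d.shape);R=np.array(ci["R"]);t=np.array(ci["t"])
    P=np.stack([(u-ci["cx"])/ci["fx"]*d,(v-ci["cy"])/ci["fy"]*d,d],-1)
    return (P-t)@R
E
python3 - <<'E'
from h import *
o=manip.get_obs();print(o)
for n in("top","scene"):
    p,d,ci=cap(n);cv2.imwrite(f"pics/{n}.png",p[:,:,::-1]);np.savez(f"{n}.npz",p=p,d=d,**{k:np.array(v) for k,v in ci.items()});print(n,ci)
E
```

```text
pics
{'time_s': 0.0, 'joints': array([ 1.02794551e+00,  2.45823400e-01,  1.55900205e+00, -8.83081526e-06,
        1.33874102e+00, -1.74130737e-01]), 'joint_velocities': array([ 0.00051745, -0.00056616, -0.00080692,  0.00188371,  0.0014271 ,
       -0.00127212]), 'joint_efforts': array([ 3.79238963e-04, -4.29506886e+01, -3.26125503e+01, -1.19715351e-04,
        5.16522559e-03,  6.87074376e-06]), 'tool_pos': array([233.97390471, 605.78401533, 210.2808471 ]), 'tool_rot': array([-3.42243769e-04,  1.83316363e-01,  9.83053476e-01, -9.25671913e-04]), 'ft_force': array([-0.71183973,  0.23535201, -0.36644409]), 'ft_torque': array([-0.00298868, -0.06561463, -0.05999485]), 'gripper_force': 0.0, 'grip_width': 0.9999499835002453}
top {'fx': 487.1530759091863, 'fy': 487.1530759091863, 'cx': 317.8300203559046, 'cy': 193.1547370008406, 'R': array([[-0.02621825, -0.99939351, -0.02291771],
       [-0.99698983,  0.02781478, -0.07237144],
       [ 0.072965  ,  0.02095127, -0.99711441]]), 't': array([  18.48329855,  516.79584953, 1707.23837274])}
scene {'fx': 500.92498422092604, 'fy': 500.92498422092604, 'cx': 319.88444872260374, 'cy': 186.0886619431518, 'R': array([[-0.7085664 ,  0.7055229 ,  0.01308019],
       [ 0.44770241,  0.46380715, -0.76449034],
       [-0.54543213, -0.53583614, -0.64450247]]), 't': array([ 357.42354323, -135.48468524, 1734.63592569])}
```

View pics/top.png

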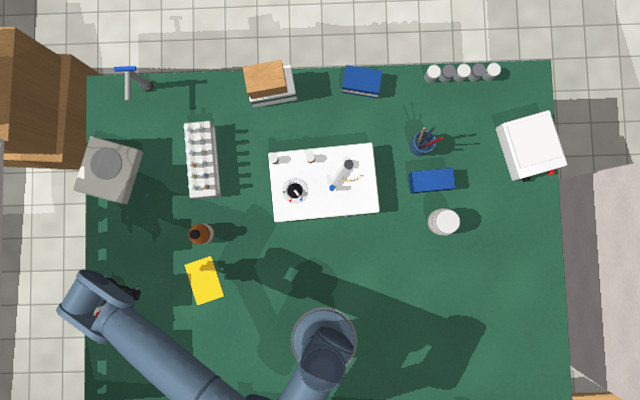

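View pics/scene.png

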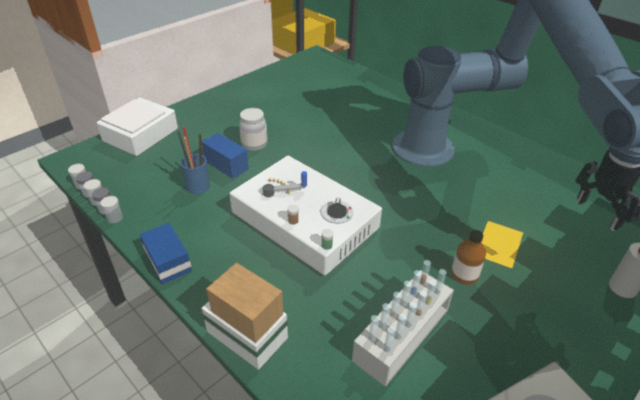

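The top view shows the photometer at about (268–380, 143–222), the knob at (295,190), and the lever with its hub at (349,164) and blue handle at (332,188). Next I measure them.

```bash
python3 - <<'E'
from h import *
f=np.load("top.npz");p,d=f["p"],f["d"];ci={k:f[k] for k in("fx","fy","cx","cy","R","t")}
P=pts(ci,d)
m=((P[...,2]>78)&(P[...,2]<102)).astype(np.uint8);m[:, :262]=0;m[:,388:]=0;m[:135]=0;m[230:]=0
m=cv2.morphologyEx(m,cv2.MORPH_CLOSE,np.ones((15,15)))
c=max(cv2.findContours(m,0,2)[0],key=cv2.contourArea)
w=np.array([ray(ci,*q[0],90)[:2] for q in c],np.float32)
r=cv2.minAreaRect(w);print(r);b=cv2.boxPoints(r);print(b)
print("height", np.median(P[...,2][m>0]))
hsv=cv2.cvtColor(p,cv2.COLOR_RGB2HSV)
roi=np.zeros(m.shape,bool);roi[140:225,265:385]=1
def blob(mask,name,z):
    n,l,s,ce=cv2.connectedComponentsWithStats((mask&roi).astype(np.uint8))
    for i in range(1,n):
        if s[i,4]>2: print(name,s[i,4],ce[i],ray(ci,*ce[i],z).round(1))
H,S,V=hsv[...,0],hsv[...,1],hsv[...,2]
blob((H>105)&(H<130)&(S>140)&(V>80),"blue",150)
blob(((H<8)|(H>172))&(S>120)&(V>80),"red",95)
blob((V<50),"black",110)
x=cv2.resize(p[140:225,262:386],None,fx=6.4,fy=6.4,interpolation=cv2.INTER_CUBIC);cv2.imwrite("pics/crop.png",x[:,:,::-1])
E
```

```text
((548.7742919921875, -14.971267700195312), (239.15992736816406, 358.54827880859375), 4.042881488800049)
[[ 416.85248  155.42601]
 [ 442.1313  -202.23006]
 [ 680.6961  -185.36855]
 [ 655.4173   172.28752]]
height 90.01537140783554
blue 18 [331.5        187.22222222] [525.7 -43.5 150. ]
red 3 [289.66666667 200.33333333] [489.8  98.9  95. ]
black 128 [294.125     189.7734375] [524.1  82.  110. ]
```

View pics/crop.png

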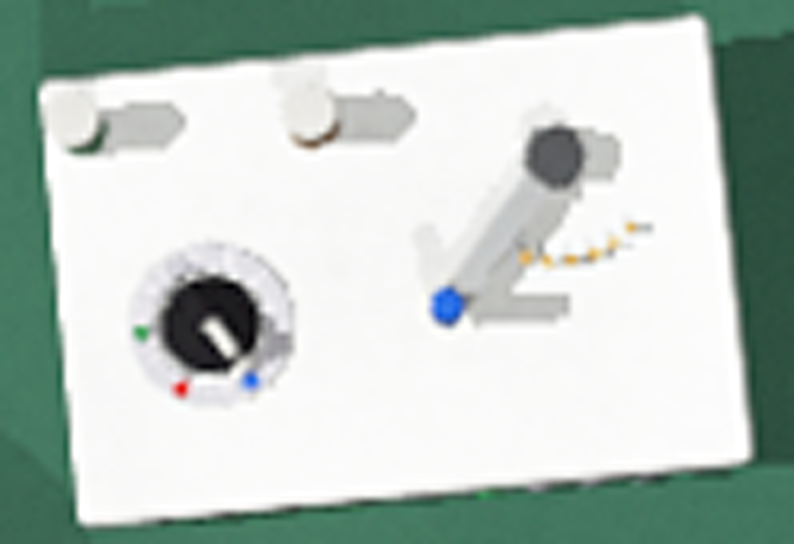

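```bash
cat >> h.py <<'E'
from scipy.spatial.transform import Rotation as Ro
def delta(tgt,yaw):
    o=manip.get_obs();q=o["tool_rot"];R=Ro.from_quat([q[1],q[2],q[3],q[0]])
    y=np.radians(yaw);c,s=np.cos(y),np.sin(y)
    T=Ro.from_matrix(np.array([[c,s,0],[s,-c,0],[0,0,-1]]))
    print("t",o["time_s"],"pos",o["tool_pos"].round(1),"yaw",np.degrees(np.arctan2(*R.as_matrix()[[1,0],0])).round(2),"j",o["joints"].round(2),"F",o["ft_force"].round(1),"Tq",o["ft_torque"].round(2),"gw",round(o["grip_width"],3),"gf",round(o["gripper_force"],1))
    print(" shift cm",(R.inv().apply(np.array(tgt)-o["tool_pos"])/10).round(2),"turn deg",np.degrees((R.inv()*T).as_rotvec()).round(1))
E
python3 - <<'E'
from h import *
o=manip.get_obs();q=o["tool_rot"];R=Ro.from_quat([q[1],q[2],q[3],q[0]]).as_matrix()
ci=manip.camera_info("wrist");Rc=np.array(ci["R"]);c=-Rc.T@ci["t"]
print("cam in tool",(R.T@(c-o["tool_pos"])).round(1),"axes in tool\n",(R.T@Rc.T).round(3),ci["fx"],ci["cx"],ci["cy"])
delta([500,83,240],222.6)
delta([500,83,240],42.6)
E
```

```text
cam in tool [  84.4    1.5 -162.5] axes in tool
 [[ 0.001 -0.945 -0.326]
 [ 1.     0.     0.001]
 [-0.    -0.326  0.945]] 354.81045095578025 316.93266142961494 200.12678275568183
t 0.1 pos [234.  605.8 210.4] yaw 158.87 j [ 1.03  0.25  1.56 -0.    1.34 -0.17] F [-0.1  0.  -0.2] Tq [ 0.03 -0.06  0.04] gw 1.001 gf 0.0
 shift cm [-43.65 -39.18  -2.91] turn deg [ -0.1  -0.1 -63.7]
t 0.1 pos [234.  605.8 210.4] yaw 158.87 j [ 1.03  0.25  1.56 -0.    1.34 -0.17] F [-0.1  0.  -0.2] Tq [ 0.03 -0.06  0.04] gw 1.001 gf 0.0
 shift cm [-43.65 -39.18  -2.91] turn deg [-1.000e-01  1.000e-01  1.163e+02]
```

```bash
R='[{"x":-2.9,"y":-2.6,"z":-0.2}]'
python3 -m creep '[{"x":-2.5,"y":-2.2,"z":-0.2},{"x":-2.9,"y":-2.6,"z":-0.2},{"x":-2.9,"y":-2.6,"z":-0.2},{"x":-2.9,"y":-2.6,"z":-0.2},{"x":-2.9,"y":-2.6,"z":-0.2}]'
python3 -m creep '[{"x":-2.9,"y":-2.6,"z":-0.2},{"x":-2.9,"y":-2.6,"z":-0.2},{"x":-2.9,"y":-2.6,"z":-0.2},{"x":-2.9,"y":-2.6,"z":-0.2},{"x":-2.9,"y":-2.6,"z":-0.2}]'
python3 -m creep '[{"x":-2.9,"y":-2.6,"z":-0.2},{"x":-2.9,"y":-2.6,"z":-0.2},{"x":-2.9,"y":-2.6,"z":-0.2},{"x":-2.9,"y":-2.6,"z":-0.2},{"x":-2.9,"y":-2.6,"z":-0.2}]'
python3 -m creep '[{"wz":-6.4},{"wz":-6.4},{"wz":-6.4},{"wz":-6.4},{"wz":-6.4}]'
python3 -m creep '[{"wz":-6.4},{"wz":-6.4},{"wz":-6.4},{"wz":-6.4},{"wz":-6.1}]'
python3 -m creep '[{},{},{},{},{}]'
python3 - <<'E'
from h import *
p,d,ci=cap("wrist");cv2.imwrite("pics/w1.png",p[:,:,::-1]);np.savez("w1.npz",p=p,d=d,**{k:np.array(v) for k,v in ci.items()})
delta([521.8,83.4,240],222.6)
E
```

```text
t 0.15 pos [234.1 605.9 210.5] yaw 158.87 j [ 1.03  0.25  1.56  0.    1.34 -0.17] F [-0.6 -0.3 -0. ] Tq [ 0.03 -0.02  0.04] gw 0.999 gf 0.0
 shift cm [-45.67 -38.37  -2.9 ] turn deg [ -0.1  -0.1 -63.7]invalid input at $[0]: expected keys wx, wy, wz, x, y, z, gripper
invalid input at $[0]: expected keys wx, wy, wz, x, y, z, gripper
invalid input at $[0]: expected keys wx, wy, wz, x, y, z, gripper
invalid input at $[0]: expected keys wx, wy, wz, x, y, z, gripper
invalid input at $[0]: expected keys wx, wy, wz, x, y, z, gripper
invalid input at $[0]: expected keys wx, wy, wz, x, y, z, gripper
```

View pics/w1.png

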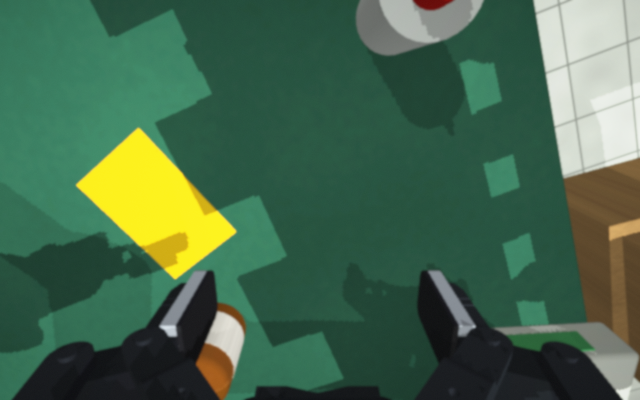

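The wrist view at the start pose shows the fingers at the bottom and the yellow card. The moves were refused because every key is required, so I'll rewrite them in full.

```bash
python3 -m creep '[{"wx":0,"wy":0,"wz":0,"x":-2.5,"y":-2.2,"z":-0.2,"gripper":8.5},{"wx":0,"wy":0,"wz":0,"x":-2.9,"y":-2.6,"z":-0.2,"gripper":8.5},{"wx":0,"wy":0,"wz":0,"x":-2.9,"y":-2.6,"z":-0.2,"gripper":8.5},{"wx":0,"wy":0,"wz":0,"x":-2.9,"y":-2.6,"z":-0.2,"gripper":8.5},{"wx":0,"wy":0,"wz":0,"x":-2.9,"y":-2.6,"z":-0.2,"gripper":8.5}]'
python3 -m creep '[{"wx":0,"wy":0,"wz":0,"x":-2.9,"y":-2.6,"z":-0.2,"gripper":8.5},{"wx":0,"wy":0,"wz":0,"x":-2.9,"y":-2.6,"z":-0.2,"gripper":8.5},{"wx":0,"wy":0,"wz":0,"x":-2.9,"y":-2.6,"z":-0.2,"gripper":8.5},{"wx":0,"wy":0,"wz":0,"x":-2.9,"y":-2.6,"z":-0.2,"gripper":8.5},{"wx":0,"wy":0,"wz":0,"x":-2.9,"y":-2.6,"z":-0.2,"gripper":8.5}]'
python3 -m creep '[{"wx":0,"wy":0,"wz":0,"x":-2.9,"y":-2.6,"z":-0.2,"gripper":8.5},{"wx":0,"wy":0,"wz":0,"x":-2.9,"y":-2.6,"z":-0.2,"gripper":8.5},{"wx":0,"wy":0,"wz":0,"x":-2.9,"y":-2.6,"z":-0.2,"gripper":8.5},{"wx":0,"wy":0,"wz":0,"x":-2.9,"y":-2.6,"z":-0.2,"gripper":8.5},{"wx":0,"wy":0,"wz":0,"x":-2.9,"y":-2.6,"z":-0.2,"gripper":8.5}]'
python3 -m creep '[{"wx":0,"wy":0,"wz":-6.4,"x":0,"y":0,"z":0,"gripper":8.5},{"wx":0,"wy":0,"wz":-6.4,"x":0,"y":0,"z":0,"gripper":8.5},{"wx":0,"wy":0,"wz":-6.4,"x":0,"y":0,"z":0,"gripper":8.5},{"wx":0,"wy":0,"wz":-6.4,"x":0,"y":0,"z":0,"gripper":8.5},{"wx":0,"wy":0,"wz":-6.4,"x":0,"y":0,"z":0,"gripper":8.5}]'
python3 -m creep '[{"wx":0,"wy":0,"wz":-6.4,"x":0,"y":0,"z":0,"gripper":8.5},{"wx":0,"wy":0,"wz":-6.4,"x":0,"y":0,"z":0,"gripper":8.5},{"wx":0,"wy":0,"wz":-6.4,"x":0,"y":0,"z":0,"gripper":8.5},{"wx":0,"wy":0,"wz":-6.4,"x":0,"y":0,"z":0,"gripper":8.5},{"wx":0,"wy":0,"wz":-6.1,"x":0,"y":0,"z":0,"gripper":8.5}]'
python3 -m creep '[{"wx":0,"wy":0,"wz":0,"x":0,"y":0,"z":0,"gripper":8.5},{"wx":0,"wy":0,"wz":0,"x":0,"y":0,"z":0,"gripper":8.5},{"wx":0,"wy":0,"wz":0,"x":0,"y":0,"z":0,"gripper":8.5},{"wx":0,"wy":0,"wz":0,"x":0,"y":0,"z":0,"gripper":8.5},{"wx":0,"wy":0,"wz":0,"x":0,"y":0,"z":0,"gripper":8.5}]'
python3 - <<'E'
from h import *
p,d,ci=cap("wrist");cv2.imwrite("pics/w2.png",p[:,:,::-1]);np.savez("w2.npz",p=p,d=d,**{k:np.array(v) for k,v in ci.items()})
delta([521.8,83.4,240],222.6)
E
```

```text
time_s: 0.57
tool_pos: [320.6, 436.2, 221.1]
tool_rot: [-0.0, 0.183, 0.983, -0.0]
ft_force: [0.6, 0.6, -0.0]
grip_width: 0.993
gripper_force: 0.0
time_s: 0.98
tool_pos: [409.0, 262.6, 231.3]
tool_rot: [-0.0, 0.183, 0.983, 0.0]
ft_force: [0.5, 0.3, -0.2]
grip_width: 0.998
gripper_force: 0.0
time_s: 1.4
tool_pos: [497.5, 89.0, 241.4]
tool_rot: [0.0, 0.183, 0.983, 0.0]
ft_force: [-0.4, -0.0, 0.8]
grip_width: 0.997
gripper_force: 0.0
time_s: 1.82
tool_pos: [497.0, 90.7, 241.0]
tool_rot: [-0.0, -0.097, 0.995, 0.0]
ft_force: [-0.2, -0.4, -0.2]
grip_width: 0.996
gripper_force: 0.0
time_s: 2.23
tool_pos: [496.9, 90.9, 241.1]
tool_rot: [-0.0, -0.366, 0.931, 0.0]
ft_force: [0.2, 1.0, 0.0]
grip_width: 0.995
gripper_force: 0.0
time_s: 2.65
tool_pos: [497.2, 90.9, 241.4]
tool_rot: [-0.0, -0.363, 0.932, 0.0]
ft_force: [-0.4, -0.0, -0.3]
grip_width: 0.997
gripper_force: 0.0
t 2.7 pos [497.2  90.9 241.3] yaw -137.47 j [-0.04 -0.13  1.89 -0.    1.38 -2.36] F [ 0.3  0.4 -0.4] Tq [-0.03  0.01  0.02] gw 0.991 gf 0.0
 shift cm [-1.31 -2.22  0.13] turn deg [-0.  -0.  -0.1]
```

View pics/w2.png

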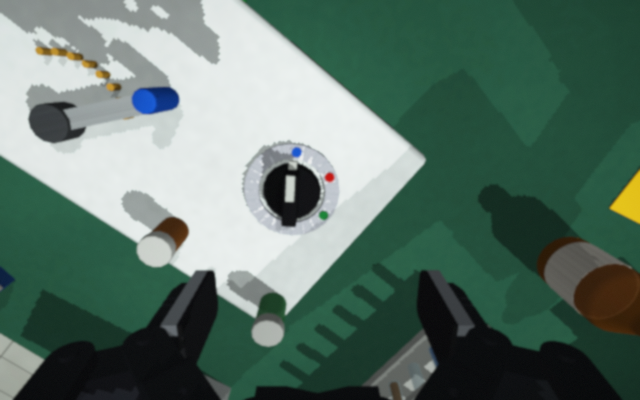

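The wrist view shows the knob at (291,190), pointer nub at (293,167), red dot at (329,177), blue dot (297,152), green dot (323,215), blue handle (155,100) and hub (45,120).

```bash
cat > meas.py <<'E'
from h import *
def meas(p,d,ci):
    P=pts(ci,d);hsv=cv2.cvtColor(p,cv2.COLOR_RGB2HSV).astype(int);H,S,V=hsv[...,0],hsv[...,1],hsv[...,2]
    ctop=abs(P[...,2]-93)<9
    out={}
    for n,m in(("red",((H<8)|(H>172))&(S>150)&(V>100)),("blue",(H>105)&(H<130)&(S>120)&(V>80)),("green",(H>45)&(H<80)&(S>120)&(V>60))):
        nn,l,s,ce=cv2.connectedComponentsWithStats((m&ctop).astype(np.uint8))
        for i in range(1,nn):
            w=ray(ci,*ce[i],95)
            if 10<s[i,4]<400 and np.hypot(*(w[:2]-[521.8,83.4]))<55: out[n]=w[:2];print(n,s[i,4],ce[i].round(1),w.round(1))
    return P,hsv,out
E
python3 - <<'E'
from meas import *
f=np.load("w2.npz");p,d=f["p"],f["d"];ci={k:f[k] for k in("fx","fy","cx","cy","R","t")}
P,hsv,o=meas(p,d,ci);H,S,V=hsv[...,0],hsv[...,1],hsv[...,2]
# centre from circumscribing dots r=37
from scipy.optimize import least_squares
q=np.array(list(o.values()));print("centre,r",least_squares(lambda a:np.hypot(*(q-a[:2]).T)-37,[521,83]).x,)
c=np.array([521.8,83.4])
# bar: depth points above 118
m=(P[...,2]>116)&(P[...,2]<130)&(np.hypot(P[...,0]-c[0],P[...,1]-c[1])<40)
print("bar n",m.sum(),"z",np.median(P[m][:,2]),cv2.minAreaRect(P[m][:,:2].astype(np.float32)))
# disc black
m=(V<60)&(np.hypot(P[...,0]-c[0],P[...,1]-c[1])<40)
print("black rect",cv2.minEnclosingCircle(P[m][:,:2].astype(np.float32)))
# white line on bar and nub
w=(V>120)&(S<60)&(np.hypot(P[...,0]-c[0],P[...,1]-c[1])<26)
n,l,s,ce=cv2.connectedComponentsWithStats(w.astype(np.uint8))
for i in range(1,n):
    if s[i,4]>8:
        yx=np.argwhere(l==i)[:,::-1].astype(np.float32);z=np.median(P[l==i][:,2]);vx=cv2.fitLine(yx,2,0,.01,.01).ravel()
        a=ray(ci,*(vx[2:]-10*vx[:2]),z);b=ray(ci,*(vx[2:]+10*vx[:2]),z);print("white",s[i,4],ce[i].round(1),"z",z,ray(ci,*ce[i],z).round(1),"dir",np.degrees(np.arctan2(*(b-a)[[1,0]])))
b=(H>105)&(H<130)&(S>120)&(V>60)&(P[...,2]>100);b[:,:100]=0;b[:,200:]=0;b[150:]=0
t=b&(P[...,2]>152);print("handle top",t.sum(),P[t].mean(0),cv2.minEnclosingCircle(P[t][:,:2].astype(np.float32)),"zmax",P[b][:,2].max())
h=(V<110)&(S<60)&(P[...,2]>105);h[:,:15]=0;h[:,90:]=0;h[150:]=0;h[:90]=0
t=h&(P[...,2]>np.percentile(P[h][:,2],60)-4);print("hub",P[t].mean(0),cv2.minEnclosingCircle(P[t][:,:2].astype(np.float32)))
E
```

```text
red 48 [329.1 176.8] [490.2 100.7  95. ]
blue 70 [296.  151.9] [493.3  63.8  95. ]
green 43 [323.1 214.9] [520.8 121.7  95. ]
centre,r [523.67970934  84.87393042]
bar n 828 z 124.14808334552696 ((523.600341796875, 84.48133850097656), (45.94141387939453, 13.000165939331055), 38.66257858276367)
black rect ((515.2279663085938, 75.63755798339844), 36.80195999145508)
white 29 [279.5 164.1] z 90.30754152362063 [512.6  60.5  90.3] dir 158.86039994509864
white 102 [303.1 167.7] z 90.58033793963548 [500.7  78.4  90.6] dir 108.10942706109556
white 238 [289.6 188.6] z 124.8147951004305 [514.1  77.3 124.8] dir -141.6526929682014
handle top 538 [524.40547613 -39.6357774  156.91558348] ((483.4066162109375, -5.198581695556641), 63.0565185546875) zmax 403.81811798144645
hub [604.0757817  -98.16583379 117.0551104 ] ((526.3060302734375, -36.862449645996094), 116.30718994140625)
```

```bash
python3 - <<'E'
from h import *
print(manip.nose_length);delta([523.6,84.6,150],218.7)
E
```

```text
8.0
t 2.7 pos [497.2  90.9 241.3] yaw -137.47 j [-0.04 -0.13  1.89 -0.    1.38 -2.36] F [ 0.3  0.4 -0.4] Tq [-0.03  0.01  0.02] gw 0.991 gf 0.0
 shift cm [-1.52 -2.25  9.13] turn deg [-0.  -0.   3.8]
```

```bash
python3 -m creep '[{"wx":0,"wy":0,"wz":0,"x":-1.52,"y":-2.25,"z":0,"gripper":5},{"wx":0,"wy":0,"wz":3.8,"x":0,"y":0,"z":0,"gripper":5},{"wx":0,"wy":0,"wz":0,"x":0,"y":0,"z":3.0,"gripper":5},{"wx":0,"wy":0,"wz":0,"x":0,"y":0,"z":3.0,"gripper":5},{"wx":0,"wy":0,"wz":0,"x":0,"y":0,"z":3.0,"gripper":5}]' 40
python3 -m creep '[{"wx":0,"wy":0,"wz":0,"x":0,"y":0,"z":1.0,"gripper":5},{"wx":0,"wy":0,"wz":0,"x":0,"y":0,"z":1.0,"gripper":5},{"wx":0,"wy":0,"wz":0,"x":0,"y":0,"z":0.7,"gripper":5},{"wx":0,"wy":0,"wz":0,"x":0,"y":0,"z":0.5,"gripper":5},{"wx":0,"wy":0,"wz":0,"x":0,"y":0,"z":0.4,"gripper":5}]'
python3 -c "
from h import *
delta([523.6,84.6,113],218.7)"
```

```text
time_s: 3.12
tool_pos: [524.2, 84.6, 150.9]
tool_rot: [0.001, -0.332, 0.943, -0.0]
ft_force: [-0.1, 1.0, -0.4]
grip_width: 0.587
gripper_force: 0.0
time_s: 3.53
tool_pos: [524.6, 84.6, 116.3]
tool_rot: [0.001, -0.332, 0.943, -0.0]
ft_force: [0.9, 1.1, 1.0]
grip_width: 0.589
gripper_force: 0.0
t 3.5333 pos [524.6  84.6 116.3] yaw -141.23 j [-0.05  0.08  1.93 -0.    1.13 -2.3 ] F [0.9 1.1 1. ] Tq [ 0.02 -0.    0.03] gw 0.589 gf 0.0
 shift cm [0.08 0.06 0.33] turn deg [-0.1  0.1  0.1]
```

```bash
python3 -m creep '[{"wx":0,"wy":0,"wz":0,"x":0.08,"y":0.06,"z":0.3,"gripper":3},{"wx":0,"wy":0,"wz":0,"x":0,"y":0,"z":0,"gripper":1.0},{"wx":0,"wy":0,"wz":0,"x":0,"y":0,"z":0,"gripper":0.5},{"wx":0,"wy":0,"wz":0,"x":0,"y":0,"z":0,"gripper":0.5},{"wx":0,"wy":0,"wz":0,"x":0,"y":0,"z":0,"gripper":0.5}]' 40
python3 -m creep '[{"wx":0,"wy":0,"wz":0,"x":0,"y":0,"z":0,"gripper":0.5},{"wx":0,"wy":0,"wz":0,"x":0,"y":0,"z":0,"gripper":0.5},{"wx":0,"wy":0,"wz":0,"x":0,"y":0,"z":0,"gripper":0.5},{"wx":0,"wy":0,"wz":0,"x":0,"y":0,"z":0,"gripper":0.5},{"wx":0,"wy":0,"wz":0,"x":0,"y":0,"z":0,"gripper":0.5}]'
python3 -c "
from h import *
delta([523.6,84.6,113],154.5)"
```

```text
time_s: 3.95
tool_pos: [523.0, 84.5, 113.0]
tool_rot: [0.0, -0.332, 0.943, -0.0]
ft_force: [-0.1, -0.3, -0.4]
grip_width: 0.056
gripper_force: 0.0
time_s: 4.37
tool_pos: [522.6, 84.6, 112.4]
tool_rot: [-0.0, -0.332, 0.943, 0.0]
ft_force: [0.1, -0.2, -0.0]
grip_width: 0.06
gripper_force: 0.0
t 4.3667 pos [522.6  84.6 112.4] yaw -141.23 j [-0.05  0.08  1.94 -0.    1.12 -2.3 ] F [ 0.1 -0.2 -0. ] Tq [ 0.    0.04 -0.04] gw 0.06 gf 0.0
 shift cm [-0.08 -0.06 -0.06] turn deg [-0.  -0.  64.3]
```

```bash
python3 - <<'E'
from h import *
p,d,ci=cap("wrist");P=pts(ci,d);np.savez("w3.npz",p=p,d=d,**{k:np.array(v) for k,v in ci.items()})
cv2.imwrite("pics/w3.png",p[:,:,::-1])
E
```

```text
(no output)
```

View pics/w3.png

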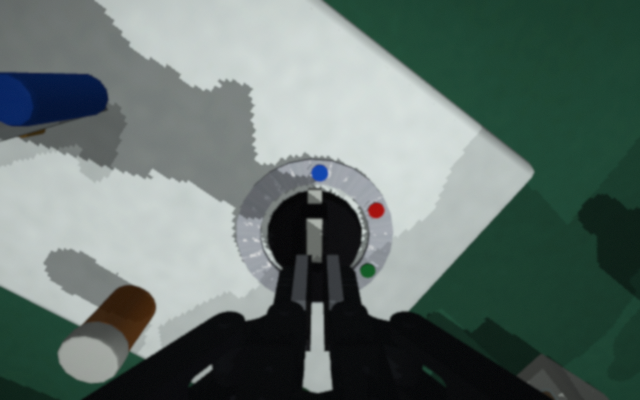

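The view shows the bar, with its white line at (314,240), running between the fingers. The red dot is at (376,210) and the pointer nub at (315,197). Next I command full closing to see whether the pads clamp.

```bash
python3 -m creep '[{"wx":0,"wy":0,"wz":0,"x":0,"y":0,"z":0,"gripper":0},{"wx":0,"wy":0,"wz":0,"x":0,"y":0,"z":0,"gripper":0},{"wx":0,"wy":0,"wz":0,"x":0,"y":0,"z":0,"gripper":0},{"wx":0,"wy":0,"wz":0,"x":0,"y":0,"z":0,"gripper":0},{"wx":0,"wy":0,"wz":0,"x":0,"y":0,"z":0,"gripper":0}]' 40
python3 - <<'E'
from h import *
delta([523.6,84.6,113],154.5)
f=np.load("w3.npz");p,d=f["p"],f["d"];ci={k:f[k] for k in("fx","fy","cx","cy","R","t")}
P=pts(ci,d);Rz=Ro.from_euler("z",-218.8,degrees=True)
for v in (262,275,290):
  print(v,[(u,*(Rz.apply(P[v,u]-[522.6,84.6,0])).round(0)) for u in range(280,356,5)])
E
```

```text
time_s: 4.83
tool_pos: [522.6, 84.6, 112.4]
tool_rot: [-0.0, -0.332, 0.943, 0.0]
ft_force: [-0.5, -0.8, 0.8]
grip_width: 0.002
gripper_force: 0.0
t 4.8333 pos [522.6  84.6 112.4] yaw -141.23 j [-0.05  0.08  1.94 -0.    1.12 -2.3 ] F [-0.5 -0.8  0.8] Tq [-0.02  0.    0.  ] gw 0.002 gf 0.0
 shift cm [-0.08 -0.06 -0.06] turn deg [ 0.  -0.  64.3]
262 [(280, np.float64(-14.0), np.float64(19.0), np.float64(100.0)), (285, np.float64(-14.0), np.float64(17.0), np.float64(100.0)), (290, np.float64(-14.0), np.float64(14.0), np.float64(99.0)), (295, np.float64(10.0), np.float64(8.0), np.float64(143.0)), (300, np.float64(10.0), np.float64(6.0), np.float64(143.0)), (305, np.float64(10.0), np.float64(4.0), np.float64(143.0)), (310, np.float64(10.0), np.float64(2.0), np.float64(143.0)), (315, np.float64(0.0), np.float64(-0.0), np.float64(125.0)), (320, np.float64(0.0), np.float64(-3.0), np.float64(125.0)), (325, np.float64(10.0), np.float64(-4.0), np.float64(143.0)), (330, np.float64(9.0), np.float64(-7.0), np.float64(142.0)), (335, np.float64(10.0), np.float64(-9.0), np.float64(142.0)), (340, np.fl
[... 1517 characters left out ...]
, np.float64(162.0)), (305, np.float64(9.0), np.float64(3.0), np.float64(163.0)), (310, np.float64(6.0), np.float64(2.0), np.float64(157.0)), (315, np.float64(-15.0), np.float64(-0.0), np.float64(125.0)), (320, np.float64(-16.0), np.float64(-3.0), np.float64(125.0)), (325, np.float64(9.0), np.float64(-4.0), np.float64(162.0)), (330, np.float64(10.0), np.float64(-6.0), np.float64(163.0)), (335, np.float64(10.0), np.float64(-8.0), np.float64(163.0)), (340, np.float64(10.0), np.float64(-9.0), np.float64(163.0)), (345, np.float64(6.0), np.float64(-12.0), np.float64(157.0)), (350, np.float64(5.0), np.float64(-14.0), np.float64(156.0)), (355, np.float64(6.0), np.float64(-16.0), np.float64(157.0))]
```

The depth image puts the fingertips at z≈138, above the bar's top at 125. That is about 34 mm higher than the TCP reading and an 8 mm nose imply, so I trust the picture. I'll open, re-measure the tips, then descend while watching the force.

```bash
cat > tip.py <<'E'
from h import *
def tip():
    o=manip.get_obs();p,d,ci=cap("wrist");P=pts(ci,d)
    q=o["tool_rot"];R=Ro.from_quat([q[1],q[2],q[3],q[0]])
    T=R.inv().apply((P-o["tool_pos"]).reshape(-1,3)).reshape(P.shape)
    m=(abs(T[...,0])<13)&(abs(T[...,1])<60)&(T[...,2]<5)&(T[...,2]>-100)&(d>0)
    n,l,s,ce=cv2.connectedComponentsWithStats(m.astype(np.uint8))
    for i in range(1,n):
        if s[i,4]>150: t=T[l==i];print("blob",s[i,4],ce[i].round(),"tool z max",np.percentile(t[:,2],[90,98,100]).round(1),"y",t[:,1].min().round(1),t[:,1].max().round(1),"x",np.median(t[:,0]).round(1))
    return p,d,ci,P,T
E
python3 -m creep '[{"wx":0,"wy":0,"wz":0,"x":0,"y":0,"z":0,"gripper":3.5},{"wx":0,"wy":0,"wz":0,"x":0,"y":0,"z":0,"gripper":3.5},{"wx":0,"wy":0,"wz":0,"x":0,"y":0,"z":0,"gripper":3.5},{"wx":0,"wy":0,"wz":0,"x":0,"y":0,"z":0,"gripper":3.5},{"wx":0,"wy":0,"wz":0,"x":0,"y":0,"z":0,"gripper":3.5}]' 40
python3 - <<'E'
from tip import *
tip()
E
```

```text
time_s: 5.25
tool_pos: [522.6, 84.6, 112.4]
tool_rot: [-0.0, -0.332, 0.943, -0.0]
ft_force: [-0.3, -0.1, 0.1]
grip_width: 0.408
gripper_force: 0.0
blob 1279 [314. 260.] tool z max [-10.7  -9.8  -8.5] y -7.1 5.9 x 0.8
blob 11843 [190. 345.] tool z max [-46.8 -30.1 -20.6] y -59.2 -15.5 x 9.8
blob 11806 [443. 345.] tool z max [-46.8 -30.  -20.3] y 17.5 60.0 x 9.9
blob 1187 [316. 393.] tool z max [-93.1 -92.4 -91.6] y -12.1 14.1 x 9.0
```

```bash
python3 -m creep '[{"wx":0,"wy":0,"wz":0,"x":0,"y":-0.06,"z":0.7,"gripper":3.5},{"wx":0,"wy":0,"wz":0,"x":0,"y":0,"z":0.7,"gripper":3.5},{"wx":0,"wy":0,"wz":0,"x":0,"y":0,"z":0.5,"gripper":3.5},{"wx":0,"wy":0,"wz":0,"x":0,"y":0,"z":0.4,"gripper":3.5},{"wx":0,"wy":0,"wz":0,"x":0,"y":0,"z":0.2,"gripper":3.5}]' 40
python3 -m creep '[{"wx":0,"wy":0,"wz":0,"x":0,"y":0,"z":0,"gripper":2},{"wx":0,"wy":0,"wz":0,"x":0,"y":0,"z":0,"gripper":1},{"wx":0,"wy":0,"wz":0,"x":0,"y":0,"z":0,"gripper":0},{"wx":0,"wy":0,"wz":0,"x":0,"y":0,"z":0,"gripper":0},{"wx":0,"wy":0,"wz":0,"x":0,"y":0,"z":0,"gripper":0}]' 40
python3 - <<'E'
from tip import *
delta([523.6,84.6,88],154.5)
tip()
E
```

```text
time_s: 5.72
tool_pos: [522.3, 84.1, 86.1]
tool_rot: [-0.001, -0.332, 0.943, 0.0]
ft_force: [-0.3, -0.8, 0.5]
grip_width: 0.408
gripper_force: 0.0
time_s: 6.13
tool_pos: [523.3, 83.5, 87.4]
tool_rot: [0.0, -0.332, 0.943, -0.001]
ft_force: [3.5, -3.7, -3.5]
grip_width: 0.138
gripper_force: 42.2
t 6.1333 pos [523.3  83.5  87.4] yaw -141.24 j [-0.06  0.12  1.95 -0.    1.07 -2.3 ] F [ 3.5 -3.7 -3.5] Tq [-0.64 -0.45 -0.01] gw 0.138 gf 42.2
 shift cm [-0.09  0.07 -0.06] turn deg [-0.1  0.1 64.3]
blob 34634 [316. 323.] tool z max [-3.6 -2.2 -0.2] y -60.0 60.0 x 8.7
```

```bash
python3 -m creep '[{"wx":0,"wy":0,"wz":4.2,"x":0,"y":-0.05,"z":0,"gripper":0},{"wx":0,"wy":0,"wz":4.2,"x":0,"y":0,"z":0,"gripper":0},{"wx":0,"wy":0,"wz":4.2,"x":0,"y":0,"z":0,"gripper":0},{"wx":0,"wy":0,"wz":4.2,"x":0,"y":0,"z":0,"gripper":0},{"wx":0,"wy":0,"wz":4.2,"x":0,"y":0,"z":0,"gripper":0}]'
python3 -m creep '[{"wx":0,"wy":0,"wz":4.2,"x":0,"y":0,"z":0,"gripper":0},{"wx":0,"wy":0,"wz":4.2,"x":0,"y":0,"z":0,"gripper":0},{"wx":0,"wy":0,"wz":4.2,"x":0,"y":0,"z":0,"gripper":0},{"wx":0,"wy":0,"wz":4.2,"x":0,"y":0,"z":0,"gripper":0},{"wx":0,"wy":0,"wz":4.2,"x":0,"y":0,"z":0,"gripper":0}]'
python3 -m creep '[{"wx":0,"wy":0,"wz":4.2,"x":0,"y":0,"z":0,"gripper":0},{"wx":0,"wy":0,"wz":4.2,"x":0,"y":0,"z":0,"gripper":0},{"wx":0,"wy":0,"wz":4.2,"x":0,"y":0,"z":0,"gripper":0},{"wx":0,"wy":0,"wz":4.2,"x":0,"y":0,"z":0,"gripper":0},{"wx":0,"wy":0,"wz":4.2,"x":0,"y":0,"z":0,"gripper":0}]'
python3 -m creep '[{"wx":0,"wy":0,"wz":0,"x":0,"y":0,"z":0,"gripper":0},{"wx":0,"wy":0,"wz":0,"x":0,"y":0,"z":0,"gripper":0},{"wx":0,"wy":0,"wz":0,"x":0,"y":0,"z":0,"gripper":0},{"wx":0,"wy":0,"wz":0,"x":0,"y":0,"z":0,"gripper":0},{"wx":0,"wy":0,"wz":0,"x":0,"y":0,"z":0,"gripper":0}]'
python3 - <<'E'
from meas import *
delta([523.6,84.6,88],154.5)
p,d,ci=cap("wrist");cv2.imwrite("pics/w4.png",p[:,:,::-1]);meas(p,d,ci)
E
```

```text
time_s: 6.6
tool_pos: [523.4, 83.5, 87.4]
tool_rot: [0.0, -0.153, 0.988, -0.0]
ft_force: [3.2, -3.6, -3.3]
grip_width: 0.141
gripper_force: 42.3
time_s: 7.02
tool_pos: [523.5, 83.4, 87.4]
tool_rot: [0.0, 0.03, 1.0, -0.0]
ft_force: [2.9, -3.6, -3.9]
grip_width: 0.135
gripper_force: 42.3
time_s: 7.43
tool_pos: [523.5, 83.3, 87.4]
tool_rot: [0.0, 0.212, 0.977, -0.0]
ft_force: [2.1, -3.5, -4.2]
grip_width: 0.14
gripper_force: 42.3
time_s: 7.85
tool_pos: [523.5, 83.4, 87.4]
tool_rot: [0.0, 0.209, 0.978, -0.0]
ft_force: [2.8, -4.7, -4.7]
grip_width: 0.135
gripper_force: 42.3
t 7.85 pos [523.5  83.4  87.4] yaw 155.87 j [-0.06  0.12  1.95 -0.    1.07 -1.21] F [ 2.8 -4.7 -4.7] Tq [-0.65 -0.5  -0.03] gw 0.135 gf 42.3
 shift cm [ 0.04  0.12 -0.06] turn deg [-0.   0.   1.4]
red 254 [318.5 186.5] [490.1 100.8  95. ]
blue 259 [249.5 222.6] [493.   63.8  95. ]
green 223 [385.2 225.7] [520.6 121.7  95. ]
```

View pics/w4.png

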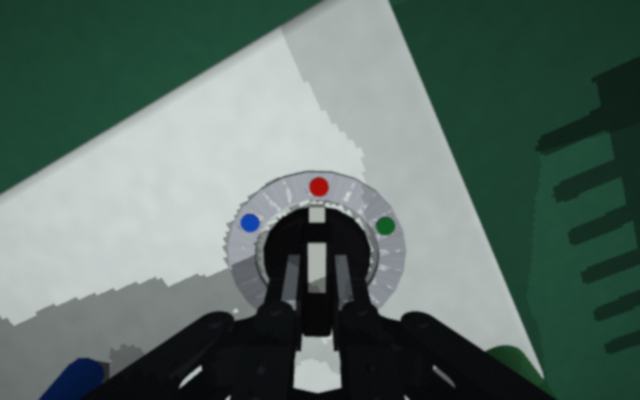

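The view shows the pointer nub at (317,214), almost under the red dot at (318.5,186.5). The remaining error is about 1°.

```bash
cat > nub.py <<'E'
from meas import *
def nub(p,d,ci):
    P,hsv,o=meas(p,d,ci);V,S=hsv[...,2],hsv[...,1]
    from scipy.optimize import least_squares
    q=np.array(list(o.values()));c=least_squares(lambda a:np.hypot(*(q-a).T)-37,[523,84]).x if len(q)==3 else np.array([523.7,84.9])
    ang=lambda w:np.degrees(np.arctan2(w[1]-c[1],w[0]-c[0]))
    print("c",c,"red",ang(o["red"]))
    r=np.hypot(P[...,0]-c[0],P[...,1]-c[1])
    m=(V>130)&(S<70)&(abs(P[...,2]-100)<8)&(r>18)&(r<29.5)
    n,l,s,ce=cv2.connectedComponentsWithStats(m.astype(np.uint8))
    for i in range(1,n):
        z=np.median(P[l==i][:,2])
        if s[i,4]>40: w=ray(ci,*ce[i],z);print("nub?",s[i,4],ce[i].round(1),"z",z.round(1),"r",np.hypot(*(w[:2]-c)).round(1),"ang",ang(w).round(2))
    m=(P[...,2]>120)&(P[...,2]<129)&(V>110)&(S<70)&(r<27)
    n,l,s,ce=cv2.connectedComponentsWithStats(m.astype(np.uint8))
    for i in range(1,n):
        if s[i,4]>100:
            v=cv2.fitLine(P[l==i][:,:2].astype(np.float32),2,0,.01,.01).ravel();print("line",s[i,4],ce[i],np.degrees(np.arctan2(v[1],v[0])))
E
python3 - <<'E'
from nub import *
p=cv2.imread("pics/w4.png")[:,:,::-1].copy()
p2,d,ci=cap("wrist");nub(p2,d,ci)
E
```

```text
red 253 [318.5 186.5] [490.1 100.8  95. ]
blue 259 [249.5 222.6] [493.   63.9  95. ]
green 225 [385.1 225.8] [520.7 121.7  95. ]
c [523.48042859  84.82261025] red 154.47269886627768
nub? 192 [316.9 214.9] z 103.0 r 26.3 ang 155.48
line 688 [316.26453488 261.86773256] -26.162878
```

```bash
python3 -m creep '[{"wx":0,"wy":0,"wz":0.7,"x":0,"y":0,"z":0,"gripper":0},{"wx":0,"wy":0,"wz":0.5,"x":0,"y":0,"z":0,"gripper":0},{"wx":0,"wy":0,"wz":0,"x":0,"y":0,"z":0,"gripper":0},{"wx":0,"wy":0,"wz":0,"x":0,"y":0,"z":0,"gripper":0},{"wx":0,"wy":0,"wz":0,"x":0,"y":0,"z":0,"gripper":0}]'
python3 -m creep '[{"wx":0,"wy":0,"wz":0,"x":0,"y":0,"z":0,"gripper":2},{"wx":0,"wy":0,"wz":0,"x":0,"y":0,"z":0,"gripper":4},{"wx":0,"wy":0,"wz":0,"x":0,"y":0,"z":0,"gripper":4.5},{"wx":0,"wy":0,"wz":0,"x":0,"y":0,"z":-1,"gripper":5},{"wx":0,"wy":0,"wz":0,"x":0,"y":0,"z":-3,"gripper":5}]'
python3 -m creep '[{"wx":0,"wy":0,"wz":0,"x":0,"y":0,"z":-3,"gripper":5},{"wx":0,"wy":0,"wz":0,"x":0,"y":0,"z":-3,"gripper":5},{"wx":0,"wy":0,"wz":0,"x":0,"y":0,"z":0,"gripper":5},{"wx":0,"wy":0,"wz":0,"x":0,"y":0,"z":0,"gripper":5},{"wx":0,"wy":0,"wz":0,"x":0,"y":0,"z":0,"gripper":5}]'
python3 - <<'E'
from nub import *
p,d,ci=cap("wrist");cv2.imwrite("pics/w5.png",p[:,:,::-1]);np.savez("w5.npz",p=p,d=d,**{k:np.array(v) for k,v in ci.items()})
nub(p,d,ci);P=pts(ci,d)
H,S,V=cv2.split(cv2.cvtColor(p,cv2.COLOR_RGB2HSV))
m=(P[...,2]>117)&(P[...,2]<130)&(np.hypot(P[...,0]-523.6,P[...,1]-84.8)<40)
print("bar",m.sum(),cv2.minAreaRect(P[m][:,:2].astype(np.float32)))
b=(H>105)&(H<130)&(S>120)&(V>60)&(P[...,2]>105)&(P[...,2]<162)&(np.hypot(P[...,0]-525,P[...,1]+40)<30)
t=b&(P[...,2]>154);print("handle top",t.sum(),b.sum(),np.median(P[t],0) if t.any() else 0,cv2.minEnclosingCircle(P[t][:,:2].astype(np.float32)) if t.any() else 0)
delta([525,-40,180],144)
E
```

```text
time_s: 8.37
tool_pos: [523.5, 83.3, 87.4]
tool_rot: [0.0, 0.219, 0.976, -0.0]
ft_force: [2.5, -5.4, -4.2]
grip_width: 0.139
gripper_force: 42.2
time_s: 8.78
tool_pos: [519.8, 84.2, 124.1]
tool_rot: [-0.005, 0.22, 0.976, -0.001]
ft_force: [0.9, 1.0, -0.1]
grip_width: 0.585
gripper_force: 0.0
time_s: 9.2
tool_pos: [523.0, 83.9, 187.4]
tool_rot: [-0.0, 0.22, 0.976, 0.0]
ft_force: [-0.7, 0.2, -0.2]
grip_width: 0.59
gripper_force: 0.0
red 86 [316.4 147.5] [490.2 100.8  95. ]
blue 94 [273.  172.3] [493.1  63.9  95. ]
green 83 [359.7 172.5] [520.8 121.8  95. ]
c [523.57808784  84.85068535] red 154.48440592873672
nub? 91 [316.4 164.7] z 103.1 r 26.2 ang 154.49
line 348 [316.02873563 192.53735632] -25.26423
bar 1223 ((523.2182006835938, 84.69725036621094), (12.667839050292969, 46.07791519165039), 64.96902465820312)
handle top 427 1402 [525.11589587 -39.50418787 155.79175889] ((525.4131469726562, -39.840904235839844), 8.181100845336914)
t 9.25 pos [522.5  83.9 186.5] yaw 154.58 j [-0.06 -0.01  1.89  0.    1.27 -1.18] F [ 0.5 -0.6 -0.4] Tq [ 0.05 -0.01  0.04] gw 0.587 gf 0.0
 shift cm [ -5.55 -11.08   0.64] turn deg [-0.  -0.1 10.6]
```

The knob is set: nub at 154.5°, red dot at 154.5°. Next is the lever handle.

```bash
python3 -m creep '[{"wx":0,"wy":0,"wz":0,"x":-1.38,"y":-2.77,"z":0,"gripper":4.5},{"wx":0,"wy":0,"wz":0,"x":-1.39,"y":-2.77,"z":0,"gripper":4.5},{"wx":0,"wy":0,"wz":0,"x":-1.39,"y":-2.77,"z":0,"gripper":4.5},{"wx":0,"wy":0,"wz":0,"x":-1.39,"y":-2.77,"z":0,"gripper":4.5},{"wx":0,"wy":0,"wz":5.4,"x":0,"y":0,"z":0,"gripper":4.5}]'
python3 -m creep '[{"wx":0,"wy":0,"wz":5.4,"x":0,"y":0,"z":0,"gripper":4.5},{"wx":0,"wy":0,"wz":0,"x":0,"y":0,"z":0,"gripper":4.5},{"wx":0,"wy":0,"wz":0,"x":0,"y":0,"z":0,"gripper":4.5},{"wx":0,"wy":0,"wz":0,"x":0,"y":0,"z":0,"gripper":4.5},{"wx":0,"wy":0,"wz":0,"x":0,"y":0,"z":0,"gripper":4.5}]'
python3 - <<'E'
from tip import *
delta([525.3,-39.7,98],143.7)
p,d,ci,P,T=tip();np.savez("w6.npz",p=p,d=d,**{k:np.array(v) for k,v in ci.items()})
H,S,V=cv2.split(cv2.cvtColor(p,cv2.COLOR_RGB2HSV))
b=(H>105)&(H<130)&(S>120)&(V>60)&(P[...,2]>105)&(P[...,2]<162)&(np.hypot(P[...,0]-525,P[...,1]+40)<30)
t=b&(P[...,2]>153);print("handle top",t.sum(),cv2.minEnclosingCircle(P[t][:,:2].astype(np.float32)),"tool",np.median(T[t],0))
h=(np.hypot(P[...,0]-606,P[...,1]+100)<22)&(P[...,2]>112)&(P[...,2]<160)&(V<120)
if h.sum()>20:
    z=np.percentile(P[h][:,2],80);k=h&(abs(P[...,2]-z)<4);print("hub",z,cv2.minEnclosingCircle(P[k][:,:2].astype(np.float32)))
E
```

```text
time_s: 9.67
tool_pos: [525.0, -44.1, 185.8]
tool_rot: [-0.001, 0.269, 0.963, -0.001]
ft_force: [-0.3, 0.5, -0.6]
grip_width: 0.53
gripper_force: 0.0
time_s: 10.08
tool_pos: [525.6, -39.7, 186.9]
tool_rot: [-0.0, 0.31, 0.951, -0.0]
ft_force: [-0.2, -0.4, -0.9]
grip_width: 0.525
gripper_force: 0.0
t 10.0833 pos [525.6 -39.7 186.9] yaw 143.89 j [-0.29 -0.02  1.89  0.    1.27 -1.23] F [-0.2 -0.4 -0.9] Tq [-0.01 -0.01 -0.04] gw 0.525 gf 0.0
 shift cm [ 0.01 -0.01  8.89] turn deg [-0.  -0.1  0.2]
blob 10453 [182. 345.] tool z max [-44.1 -30.2 -21.6] y -60.0 -19.2 x 10.8
blob 10052 [448. 344.] tool z max [-43.6 -29.9 -21.3] y 22.0 60.0 x 10.2
blob 1412 [317. 393.] tool z max [-93.  -92.3 -91.2] y -14.1 16.7 x 10.8
handle top 586 ((525.1177368164062, -40.6451416015625), 8.6329345703125) tool [ 0.41647187 -0.87596392 31.1077136 ]
hub 116.55423272583852 ((605.1022338867188, -99.20709991455078), 16.354284286499023)
```

```bash
python3 -m creep '[{"wx":0,"wy":0,"wz":0,"x":0.04,"y":-0.08,"z":2.5,"gripper":4},{"wx":0,"wy":0,"wz":0,"x":0,"y":0,"z":2.5,"gripper":4},{"wx":0,"wy":0,"wz":0,"x":0,"y":0,"z":2.0,"gripper":4},{"wx":0,"wy":0,"wz":0,"x":0,"y":0,"z":1.3,"gripper":4},{"wx":0,"wy":0,"wz":0,"x":0,"y":0,"z":0.6,"gripper":4}]' 60
python3 -m creep '[{"wx":0,"wy":0,"wz":0,"x":0,"y":0,"z":0,"gripper":3},{"wx":0,"wy":0,"wz":0,"x":0,"y":0,"z":0,"gripper":2},{"wx":0,"wy":0,"wz":0,"x":0,"y":0,"z":0,"gripper":1},{"wx":0,"wy":0,"wz":0,"x":0,"y":0,"z":0,"gripper":0},{"wx":0,"wy":0,"wz":0,"x":0,"y":0,"z":0,"gripper":0}]' 60
python3 -c "
from h import *
delta([525.3,-39.7,98],143.7)"
```

```text
time_s: 10.55
tool_pos: [523.5, -39.9, 96.0]
tool_rot: [-0.002, 0.31, 0.951, -0.0]
ft_force: [-0.3, 0.8, -0.7]
grip_width: 0.47
gripper_force: 0.0
time_s: 10.97
tool_pos: [524.6, -41.5, 99.1]
tool_rot: [-0.0, 0.311, 0.951, -0.001]
ft_force: [-4.4, -3.8, -0.8]
grip_width: 0.192
gripper_force: 58.4
t 10.9667 pos [524.6 -41.5  99.1] yaw 143.81 j [-0.29  0.09  1.95 -0.    1.1  -1.23] F [-4.4 -3.8 -0.8] Tq [-0.55  0.56  0.02] gw 0.192 gf 58.4
 shift cm [0.05 0.19 0.11] turn deg [-0.1  0.   0.1]
```

```bash
python3 -m creep '[{"wx":0,"wy":0,"wz":-3.15,"x":-0.015,"y":-0.547,"z":0,"gripper":0},{"wx":0,"wy":0,"wz":-3.15,"x":-0.015,"y":-0.547,"z":0,"gripper":0},{"wx":0,"wy":0,"wz":-3.15,"x":-0.015,"y":-0.547,"z":0,"gripper":0},{"wx":0,"wy":0,"wz":-3.15,"x":-0.015,"y":-0.547,"z":0,"gripper":0},{"wx":0,"wy":0,"wz":-3.15,"x":-0.015,"y":-0.547,"z":0,"gripper":0}]'
python3 -m creep '[{"wx":0,"wy":0,"wz":-3.15,"x":-0.015,"y":-0.547,"z":0,"gripper":0},{"wx":0,"wy":0,"wz":-3.15,"x":-0.015,"y":-0.547,"z":0,"gripper":0},{"wx":0,"wy":0,"wz":-3.15,"x":-0.015,"y":-0.547,"z":0,"gripper":0},{"wx":0,"wy":0,"wz":-3.15,"x":-0.015,"y":-0.547,"z":0,"gripper":0},{"wx":0,"wy":0,"wz":0,"x":0,"y":0,"z":0,"gripper":0}]'
cat > lev.py <<'E'
from h import *
o=manip.get_obs();v=o["tool_pos"][:2]-[605.5,-99.4];a=np.degrees(np.arctan2(v[1],v[0]))%360
q=o["tool_rot"];R=Ro.from_quat([q[1],q[2],q[3],q[0]])
print("lever deg",a-144.4,"clicks",(a-144.4)/12.605,"r",np.hypot(*v),"F tool",R.inv().apply(o["ft_force"]).round(1))
delta([509.3,-124.8,98],194.2)
E
python3 lev.py
```

```text
time_s: 11.38
tool_pos: [512.2, -63.9, 99.2]
tool_rot: [0.0, 0.177, 0.984, 0.001]
ft_force: [0.8, 3.3, -1.6]
grip_width: 0.195
gripper_force: 59.0
time_s: 11.8
tool_pos: [506.2, -85.7, 99.1]
tool_rot: [-0.001, 0.069, 0.998, 0.001]
ft_force: [-5.6, 3.2, 1.8]
grip_width: 0.198
gripper_force: 59.4
lever deg 27.738454956534042 clicks 2.200591428523129 r 100.26855737696522 F tool [ 6.   2.4 -1.7]
t 11.8 pos [506.2 -85.7  99.1] yaw 172.1 j [-0.39  0.06  1.98  0.    1.1  -1.82] F [-5.6  3.2  1.8] Tq [ 0.53  0.64 -0.25] gw 0.198 gf 59.4
 shift cm [-0.85 -3.83  0.1 ] turn deg [  0.1  -0.1 -22.1]
```

```bash
python3 -m creep '[{"wx":0,"wy":0,"wz":-3.15,"x":0.01,"y":-0.55,"z":0,"gripper":0},{"wx":0,"wy":0,"wz":-3.15,"x":0.01,"y":-0.55,"z":0,"gripper":0},{"wx":0,"wy":0,"wz":-3.15,"x":0.01,"y":-0.55,"z":0,"gripper":0},{"wx":0,"wy":0,"wz":-3.15,"x":0.01,"y":-0.55,"z":0,"gripper":0},{"wx":0,"wy":0,"wz":-3.15,"x":0.01,"y":-0.55,"z":0,"gripper":0}]'
python3 lev.py
python3 -m creep '[{"wx":0,"wy":0,"wz":-0.6,"x":0,"y":-0.11,"z":0,"gripper":0},{"wx":0,"wy":0,"wz":-0.6,"x":0,"y":-0.11,"z":0,"gripper":0},{"wx":0,"wy":0,"wz":-0.6,"x":0,"y":-0.11,"z":0,"gripper":0},{"wx":0,"wy":0,"wz":0,"x":0,"y":0,"z":0,"gripper":0},{"wx":0,"wy":0,"wz":0,"x":0,"y":0,"z":0,"gripper":0}]'
python3 lev.py
```

```text
time_s: 12.22
tool_pos: [505.6, -112.8, 99.1]
tool_rot: [0.0, -0.069, 0.998, 0.0]
ft_force: [-1.4, 1.9, -1.1]
grip_width: 0.196
gripper_force: 59.1
lever deg 43.261530540324486 clicks 3.4320928631752863 r 100.76181243137064 F tool [1.1 2.1 1.1]
t 12.2167 pos [ 505.6 -112.8   99.1] yaw -172.1 j [-0.44  0.07  1.97  0.    1.1  -2.15] F [-1.4  1.9 -1.1] Tq [ 0.37  0.16 -0.42] gw 0.196 gf 59.1
 shift cm [-0.2  -1.24  0.11] turn deg [ 0.   0.  -6.3]
time_s: 12.63
tool_pos: [506.1, -116.5, 99.0]
tool_rot: [0.0, -0.084, 0.996, -0.0]
ft_force: [-3.9, 0.9, 5.6]
grip_width: 0.194
gripper_force: 59.7
lever deg 45.38812523677805 clicks 3.6008032714619636 r 100.84186699577468 F tool [ 3.7  1.6 -5.6]
t 12.6333 pos [ 506.1 -116.5   99. ] yaw -170.35 j [-0.44  0.07  1.97 -0.    1.1  -2.18] F [-3.9  0.9  5.6] Tq [ 0.26  0.76 -0.3 ] gw 0.194 gf 59.7
 shift cm [-0.17 -0.87  0.11] turn deg [-0.   0.  -4.6]
```

```bash
python3 -m creep '[{"wx":0,"wy":0,"wz":-1.1,"x":0,"y":-0.2,"z":0,"gripper":0},{"wx":0,"wy":0,"wz":-1.1,"x":0,"y":-0.2,"z":0,"gripper":0},{"wx":0,"wy":0,"wz":0,"x":0,"y":0,"z":0,"gripper":0},{"wx":0,"wy":0,"wz":0,"x":0,"y":0,"z":0,"gripper":0},{"wx":0,"wy":0,"wz":0,"x":0,"y":0,"z":0,"gripper":0}]'
python3 lev.py
python3 -m creep '[{"wx":0,"wy":0,"wz":-1.1,"x":0,"y":-0.2,"z":0,"gripper":0},{"wx":0,"wy":0,"wz":0,"x":0,"y":0,"z":0,"gripper":0},{"wx":0,"wy":0,"wz":0,"x":0,"y":0,"z":0,"gripper":0},{"wx":0,"wy":0,"wz":0,"x":0,"y":0,"z":0,"gripper":0},{"wx":0,"wy":0,"wz":0,"x":0,"y":0,"z":0,"gripper":0}]'
python3 lev.py
python3 -m creep '[{"wx":0,"wy":0,"wz":-0.8,"x":0,"y":-0.14,"z":0,"gripper":0},{"wx":0,"wy":0,"wz":0,"x":0,"y":0,"z":0,"gripper":0},{"wx":0,"wy":0,"wz":0,"x":0,"y":0,"z":0,"gripper":0},{"wx":0,"wy":0,"wz":0,"x":0,"y":0,"z":0,"gripper":0},{"wx":0,"wy":0,"wz":0,"x":0,"y":0,"z":0,"gripper":0}]'
python3 lev.py
python3 - <<'E'
from tip import *
p,d,ci,P,T=tip();cv2.imwrite("pics/w7.png",p[:,:,::-1])
p,d,ci=cap("top");cv2.imwrite("pics/t2.png",p[:,:,::-1])
E
```

```text
time_s: 13.05
tool_pos: [506.8, -120.7, 99.0]
tool_rot: [0.0, -0.103, 0.995, -0.0]
ft_force: [-4.7, -0.3, 5.0]
grip_width: 0.193
gripper_force: 59.8
lever deg 47.777912173673 clicks 3.7903936670902816 r 100.93754790779786 F tool [ 4.6  0.7 -5. ]
t 13.05 pos [ 506.8 -120.7   99. ] yaw -168.13 j [-0.45  0.08  1.97 -0.    1.1  -2.23] F [-4.7 -0.3  5. ] Tq [ 0.17  0.77 -0.23] gw 0.193 gf 59.8
 shift cm [-0.16 -0.45  0.1 ] turn deg [-0.  -0.  -2.3]
time_s: 13.47
tool_pos: [507.2, -122.8, 99.1]
tool_rot: [0.0, -0.113, 0.994, -0.001]
ft_force: [-5.9, -0.4, 4.0]
grip_width: 0.192
gripper_force: 59.8
lever deg 48.97594007859797 clicks 3.885437531027209 r 101.00007586737037 F tool [ 5.9  1.  -4. ]
t 13.4667 pos [ 507.2 -122.8   99.1] yaw -167.03 j [-0.45  0.08  1.96 -0.    1.1  -2.25] F [-5.9 -0.4  4. ] Tq [ 0.12  0.77 -0.23] gw 0.192 gf 59.8
 shift cm [-0.16 -0.24  0.11] turn deg [-0.1 -0.  -1.2]
time_s: 13.88
tool_pos: [507.6, -124.2, 99.1]
tool_rot: [0.0, -0.12, 0.993, -0.001]
ft_force: [-4.7, 0.2, 5.4]
grip_width: 0.198
gripper_force: 59.8
lever deg 49.83905075183503 clicks 3.953911206016266 r 101.0177534424055 F tool [ 4.5  1.3 -5.4]
t 13.8833 pos [ 507.6 -124.2   99.1] yaw -166.22 j [-0.46  0.08  1.96 -0.    1.1  -2.27] F [-4.7  0.2  5.4] Tq [ 0.01  0.77 -0.23] gw 0.198 gf 59.8
 shift cm [-0.15 -0.09  0.11] turn deg [-0.1 -0.  -0.4]
blob 28146 [316. 343.] tool z max [-43.  -25.6  -6.1] y -56.1 58.4 x 9.9
```

View pics/w7.png

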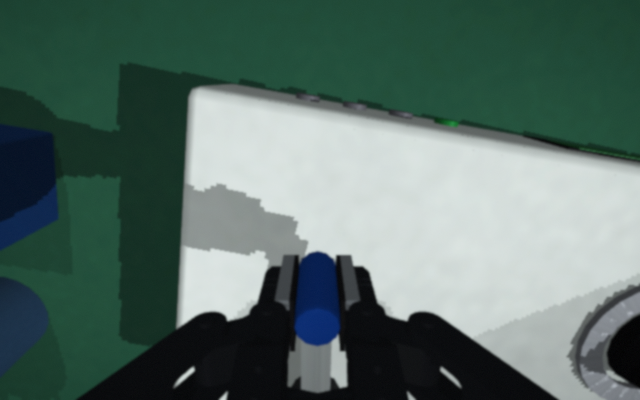

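The blue handle is gripped at about (318,300) with the lever arm behind it. The push is in its dip at about 3.95 clicks, so I'll creep in small steps to find the rise at the seat.

```bash
cat > hp.py <<'E'
from tip import *
p,d,ci,P,T=tip();H,S,V=cv2.split(cv2.cvtColor(p,cv2.COLOR_RGB2HSV))
b=(H>105)&(H<130)&(S>120)&(V>50)&(abs(P[...,2]-155.8)<2)&(np.hypot(P[...,0]-508,P[...,1]+124)<25)
c=np.array(cv2.minEnclosingCircle(P[b][:,:2].astype(np.float32))[0]);v=c-[605.1,-99.2]
print("handle",b.sum(),c,"swing deg",np.degrees(np.arctan2(v[1],v[0]))%360-143.8)
E
python3 hp.py
python3 -m creep '[{"wx":0,"wy":0,"wz":-0.3,"x":0,"y":-0.06,"z":0,"gripper":0},{"wx":0,"wy":0,"wz":0,"x":0,"y":0,"z":0,"gripper":0},{"wx":0,"wy":0,"wz":0,"x":0,"y":0,"z":0,"gripper":0},{"wx":0,"wy":0,"wz":0,"x":0,"y":0,"z":0,"gripper":0},{"wx":0,"wy":0,"wz":0,"x":0,"y":0,"z":0,"gripper":0}]'
python3 lev.py
```

```text
blob 28163 [316. 343.] tool z max [-43.  -25.6  -7. ] y -56.2 58.9 x 9.9
handle 1432 [ 508.36581421 -122.59519196] swing deg 49.795931690113804
time_s: 14.45
tool_pos: [507.7, -124.8, 99.0]
tool_rot: [-0.0, -0.123, 0.992, -0.001]
ft_force: [-5.1, -0.0, 4.5]
grip_width: 0.194
gripper_force: 59.9
lever deg 50.1483318689275 clicks 3.978447589760214 r 101.04446789553423 F tool [ 4.9  1.2 -4.5]
t 14.45 pos [ 507.7 -124.8   99. ] yaw -165.91 j [-0.46  0.08  1.96 -0.    1.1  -2.27] F [-5.1 -0.   4.5] Tq [ 0.04  0.75 -0.13] gw 0.194 gf 59.9
 shift cm [-0.16 -0.04  0.1 ] turn deg [-0.1 -0.  -0.1]
```

```bash
python3 -m creep '[{"wx":0,"wy":0,"wz":-0.3,"x":0,"y":-0.06,"z":0,"gripper":0},{"wx":0,"wy":0,"wz":0,"x":0,"y":0,"z":0,"gripper":0},{"wx":0,"wy":0,"wz":0,"x":0,"y":0,"z":0,"gripper":0},{"wx":0,"wy":0,"wz":0,"x":0,"y":0,"z":0,"gripper":0},{"wx":0,"wy":0,"wz":0,"x":0,"y":0,"z":0,"gripper":0}]'
python3 lev.py
python3 -m creep '[{"wx":0,"wy":0,"wz":-0.4,"x":0,"y":-0.08,"z":0,"gripper":0},{"wx":0,"wy":0,"wz":0,"x":0,"y":0,"z":0,"gripper":0},{"wx":0,"wy":0,"wz":0,"x":0,"y":0,"z":0,"gripper":0},{"wx":0,"wy":0,"wz":0,"x":0,"y":0,"z":0,"gripper":0},{"wx":0,"wy":0,"wz":0,"x":0,"y":0,"z":0,"gripper":0}]'
python3 lev.py;python3 hp.py
```

```text
time_s: 14.87
tool_pos: [507.9, -125.4, 99.1]
tool_rot: [-0.0, -0.125, 0.992, -0.001]
ft_force: [-5.4, -1.8, 4.4]
grip_width: 0.19
gripper_force: 59.8
lever deg 50.5107040350959 clicks 4.0071958774372 r 101.03973850233488 F tool [ 5.7 -0.4 -4.4]
t 14.8667 pos [ 507.9 -125.4   99.1] yaw -165.61 j [-0.46  0.08  1.96 -0.    1.1  -2.28] F [-5.4 -1.8  4.4] Tq [ 0.03  0.79 -0.19] gw 0.19 gf 59.8
 shift cm [-0.15  0.02  0.11] turn deg [-0.1 -0.   0.2]
time_s: 15.28
tool_pos: [508.0, -126.1, 99.0]
tool_rot: [-0.0, -0.129, 0.992, -0.001]
ft_force: [-4.5, -0.3, 4.3]
grip_width: 0.194
gripper_force: 59.9
lever deg 50.90954642019497 clicks 4.03883747879373 r 101.08043410680645 F tool [ 4.5  0.9 -4.3]
t 15.2833 pos [ 508.  -126.1   99. ] yaw -165.21 j [-0.46  0.08  1.96 -0.    1.1  -2.29] F [-4.5 -0.3  4.3] Tq [ 0.06  0.78 -0.15] gw 0.194 gf 59.9
 shift cm [-0.16  0.09  0.1 ] turn deg [-0.1 -0.   0.6]
blob 28201 [316. 343.] tool z max [-42.8 -25.8  -6.4] y -55.8 58.9 x 9.8
handle 1442 [ 509.00250244 -124.50492859] swing deg 50.95254747981903
```

```bash
python3 -m creep '[{"wx":0,"wy":0,"wz":-0.4,"x":0,"y":-0.08,"z":0,"gripper":0},{"wx":0,"wy":0,"wz":0,"x":0,"y":0,"z":0,"gripper":0},{"wx":0,"wy":0,"wz":0,"x":0,"y":0,"z":0,"gripper":0},{"wx":0,"wy":0,"wz":0,"x":0,"y":0,"z":0,"gripper":0},{"wx":0,"wy":0,"wz":0,"x":0,"y":0,"z":0,"gripper":0}]'
python3 lev.py;python3 hp.py
```

```text
time_s: 15.75
tool_pos: [508.1, -126.5, 99.0]
tool_rot: [-0.0, -0.132, 0.991, -0.0]
ft_force: [-5.9, 0.9, 4.9]
grip_width: 0.198
gripper_force: 60.0
lever deg 51.160833839795 clicks 4.058773013867117 r 101.0808443977413 F tool [ 5.5  2.4 -4.9]
t 15.75 pos [ 508.1 -126.5   99. ] yaw -164.82 j [-0.46  0.08  1.96 -0.    1.1  -2.3 ] F [-5.9  0.9  4.9] Tq [ 0.27  0.88 -0.23] gw 0.198 gf 60.0
 shift cm [-0.16  0.13  0.1 ] turn deg [-0. -0.  1.]
blob 28205 [316. 343.] tool z max [-42.8 -25.7  -6.5] y -56.5 58.9 x 9.8
handle 1427 [ 508.88870239 -124.91493988] swing deg 51.16398946069492
```

The push rose sharply at 51.1° measured, so the lever is seated at the fourth click and is being held. I'm handing in.

```bash
python3 -m creep '[{"wx":0,"wy":0,"wz":0,"x":0,"y":0,"z":0,"gripper":0},{"wx":0,"wy":0,"wz":0,"x":0,"y":0,"z":0,"gripper":0},{"wx":0,"wy":0,"wz":0,"x":0,"y":0,"z":0,"gripper":0},{"wx":0,"wy":0,"wz":0,"x":0,"y":0,"z":0,"gripper":0},{"wx":0,"wy":0,"wz":0,"x":0,"y":0,"z":0,"gripper":0}]'
python3 lev.py; python3 -c "
from bench import manip
print(manip.hand_in())"
```

```text
time_s: 16.22
tool_pos: [508.1, -126.5, 99.0]
tool_rot: [-0.0, -0.132, 0.991, -0.0]
ft_force: [-6.1, 0.4, 5.3]
grip_width: 0.198
gripper_force: 60.0
lever deg 51.165525875392746 clicks 4.059145249931991 r 101.0817305886928 F tool [ 5.8  1.9 -5.3]
t 16.2167 pos [ 508.1 -126.5   99. ] yaw -164.82 j [-0.46  0.08  1.96 -0.    1.1  -2.3 ] F [-6.1  0.4  5.3] Tq [ 0.24  0.83 -0.2 ] gw 0.198 gf 60.0
 shift cm [-0.16  0.14  0.1 ] turn deg [-0. -0.  1.]
the job is handed in; nothing more can be done
None
```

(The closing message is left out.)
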